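# Level a rocking setting stand and bed its base plate

### The arm

A 6-joint arm with a two-finger parallel gripper is mounted at the origin on a cart in front of the work surface, level with it; the furniture and walls round the work are solid. World frame = base frame: x ahead of the robot, y to its left, z up, the work surface at z = 0. Lengths are in m, angles in rad, forces in N, time in s.
With the tool pointing down it reaches from about 0.3 to 0.875 m from the base axis. Payload 6.4 kg.
Tool frame: the origin (TCP) lies at the very end of the fingers, on their centre line; the grasp point (between the pads) lies 19 mm behind it; z points along the fingers, y is the line along which they close (so a half turn about z gives the same grasp; the last joint's range is limited). The gripper opens to 85 mm and grips with 20 to 120 N. Pads are 22 mm wide; open, the fingers measure 114 mm over their backs; the gripper's body (76 mm by 85 mm) begins 54 mm behind the grasp point. The pads swing forward as they close: fully open they stand 13 mm farther back than shut.
Start: joints at [-1.454, 0.181, 1.607, -0, 1.354, -0.206], TCP at [0.182, -0.545, 0.231] pointing down, gripper open.
Joint ranges: [-2.99, 2.99], [-0.89, 2.07], [0.3, 2.58], [-1.14, 4.28], [0, 2.63], [-3.12, 3.12]. Speed limits (rad/s): [2.57, 2.57, 3.01, 3.14, 3.14, 3.14].

### API

Orientations are given as a unit quaternion [w, x, y, z].
In Python, from bench import telemetry, camera, ctrl, spotter gives the robot as it stands.
- The arm moves only by the tool send_rows, never from a script. Its argument "series" is a list of rows, each a list of 3 entries, a list of its own where there are three numbers: the turn, a rotation vector about the world's x, y, z in degrees, then the shift along the world's x, y, z in mm, then the closure, from -1 (fully open) to 1 (shut), so that 0 is half open. In form: [[[rx, ry, rz], [dx, dy, dz], gripper], ...]. A call has 1 to 10 rows; each row is the pose to reach, as a shift and turn from the pose commanded when the call began; what a row does not reach only later rows make up. A row lasts 1/8 s, in which the tool goes at most 62.5 mm and 10.7 degrees, less where a joint would pass 70% of its speed; a pose out of reach is approached as far as the arm can. A call with a gripper value outside its range is refused whole. The fingers move at their own pace and stop on an object; the grip force is fixed at half the most. Time passes only in rows, so rows that repeat a pose let the fingers close. It gives the time, the measured TCP pose, the force, the opening and the grip force at its end, in the units of the state.
- telemetry.get_obs(): the state, without advancing time (a new reading comes with each control period).
- camera(name): name is "scene" or "top" or "wrist"; returns a dict with "pixels" (420x560x3 uint8, red, green, blue), "camera_matrix" (3x3 intrinsics, pixels), "xyz" and "orientation" of the camera in the world. Camera axes: x right, y up, looking along -z (the intrinsics and any distortion apply to the point x, -y, -z); pixel columns grow to the right and rows downward; lengths in m; the calibration is good to about 2 mm. A picture is of the moment at which its call begins. There is no depth.
- ctrl.hand_in(): hands the job in; it is judged then, once.
Trained networks look in the newest picture that a camera, given by its name, has taken for a name from the list of things; names that differ only in an ending like _2 or _b are one class to them, and where a whole thing is asked for, a point or a joint stands for the part that bears it (a point fixed in the world has none). Each returns a list of dicts, best first, with "conf" (0 to 1); they miss things now and then, are a little off and sometimes report something else, mostly with a low value. They report only what shows in the picture. A call takes as long as a camera call.
- spotter.boxes_of(thing, camera): "xyz" ([x, y, z] in m, in world coordinates, good to about 4 mm: the middle of the surface that is visible of it).
- spotter.landmark_of(thing, camera): "xyz" ([x, y, z] in m, in world coordinates, good to about 4 mm: a listed point, or the origin of a listed thing).
The state is a dict: "time_s": time; "q": joint angles; "dq": joint speeds; "joint_efforts": joint torques, N m; "eef_pos": TCP position; "eef_rot": TCP orientation; "wrist_force": force on the tool from outside, world axes, zero at the start; "torque": the same for the moment, N m; "opening": opening from 0.0 (shut) to 1.0 (fully open); "grasp_force": force on a finger pad.
Only numpy, scipy, OpenCV 4.12 (cv2) and the standard library are available. Lean on these libraries where they do the work, as an engineer would, in place of code of your own. Each camera call takes 0.05 s, during which the arm holds its last target. There are 200 camera calls.

### The job

The setting stand on the worktop was brought from another bench and rocks. Without lifting it or shifting it from its place, turn its two front levelling screws until it stands level and firm with its weight on all four feet, and get the white base plate, which lies askew over its pocket in the deck, down into it flush with the deck so that a model base can be poured. Leave the other things alone.

Things in the scene. Friction and masses are not known exactly. Their poses are not given: they have to be found in the camera images.
- stand: setting stand: small table, aluminium plate with a blue edge on four legs, about 2 kg, loose. Origin: at worktop height when level, midway between left and right; x to its rear, y to its left, z up, square to the deck. Deck from x = -66 to +74 and 170 wide, top at z = 120, underside at 104. Levelling screws in front at x = -40, y = +-62, each in a deck boss 28 diameter, 8 high; rubber feet at the rear at x = +34, y = +-62
- pocket (a point): middle of the mouth of the stand's pocket, at deck height, at x = +31 of the stand; axes as the stand. The pocket is 60 (x) by 84 (y) and 9 deep, square to the stand, with a flat floor. Solid things round the stand: a wall corner to its left (all of x over 0.44 m with y over 0.33 m), a vibrator 0.1 m high behind it, a tall trimmer to its right (x over 0.42 m, y under -0.04 m)
- base_plate: white plastic model base plate with a field of grey dots, 56 (x) by 80 (y) by 9 thick, 60 to 90 g, loose; origin at the middle of its underside, z up. It starts flat on the deck but turned askew (up to 0.3 rad), its corners lying on the pocket's edges. It fits the pocket with 2 mm of play on every side and its top is then level with the deck
- screw_left (a joint): turn of the left front levelling screw, rad. Positive: clockwise seen from above; drives its foot down and lifts that corner, 6 mm a full turn (0.955 mm per rad); stops at -9.4 and +9.4. At 0 its foot is level with the loaded rubber feet: with both screws at 0 the stand is level and its weight shared by all four feet. Friction about 0.04 N m; stays where it is left
- screw_right (a joint): turn of the right front levelling screw, rad; sense, pitch, zero, stops and friction as the left one
- handle_left (a point): where the left screw's axis crosses its tommy bar, 146 mm above the foot's underside, 26 above the deck at turn 0; rises 0.955 mm per rad below 0, sinks above. Bar: level steel rod 10 diameter through a hub 20 diameter, 18 high; a 16 ball on each end, centred 29 mm from the axis. Can be pushed round by a fingertip at the side of rod or ball. The point's y axis lies along the bar, away from the red ball
- red_ball_left (a point): centre of the red ball at one end of the left screw's bar (the ball at the other end is black)
- handle_right (a point): where the right screw's axis crosses its tommy bar; heights, sizes and axes as on the left
- red_ball_right (a point): centre of the red ball at one end of the right screw's bar (the other ball is black)
- rubber_foot_left: left rear rubber foot, 24 diameter, fixed height; soft: gives about 1 mm for 3 N. Origin at its underside
- rubber_foot_right: right rear rubber foot, the same
- screw_foot_left: left front steel foot, 22 diameter, driven up and down by the left screw; origin at the middle of its underside
- screw_foot_right: right front steel foot, driven by the right screw; origin at the middle of its underside
- cast_a: yellow plaster tooth cast, 59x72x27, loose; origin at the middle of its underside; a bystander
- cast_b: blue-grey plaster tooth cast, 56x68x26, loose; origin at the middle of its underside; a bystander
- articulator: small brass hinge articulator with casts, 78x60x57, loose; origin at the middle of its underside; a bystander
- impression_tray: blue impression tray with a handle, 92x66x18, loose; origin at the middle of its underside; a bystander
- jar_wax: small jar with a crimson lid, 44 diameter, 50 high, loose; origin at the middle of its underside; a bystander
- pliers: pliers with blue handles, 165x47x12, lying loose; origin at the middle of its underside; a bystander
- jar_oil: brown jar with a black lid, 38 diameter, 68 high, loose; origin at the middle of its underside; a bystander

How it is judged:
By the outcome, as a careful person would: the job done as asked, in the order asked, and still so for the second after the job is handed in, with the robot touching nothing.
It also fails if it takes over 70 s, if anything falls off the work surface, if the arm or the gripper's body presses on something with over 40 N, if the wrist force passes 120 N, or if a joint passes its speed limit or range.

## Working session

There is one attempt and no reset: what is moved stays moved. The work goes in short steps, Python scripts to look and compute and a tool call to move; the robot and the scene stay as the last step left them, time stands still between calls to the robot, and variables do not carry over. Pictures are saved under pics/ and viewed, at most 10 in all, crops included, and the job is handed in when it is done.

Besides the shell and the picture viewer there is one more tool, called after "Request:" as name([rows], argument=value, ...), one row to a line, values as JSON. send_rows: Moves the arm, as the interface text tells. Its arguments: {"type":"object","properties":{"series":{"type":"array","items":{"type":"array"}}},"required":["series"]}

```bash
mkdir -p pics; cat > h.py <<'E'
import numpy as np, cv2
from bench import telemetry, camera, ctrl, spotter
from scipy.spatial.transform import Rotation as R
def Rq(q): return R.from_quat([q[1],q[2],q[3],q[0]])
def snap(n,f=None):
    c=camera(n)
    if f: cv2.imwrite('pics/'+f,c['pixels'][:,:,::-1])
    return c
def proj(c,P):
    p=Rq(c['orientation']).inv().apply(np.atleast_2d(P)-np.array(c['xyz']))*[1,-1,-1]
    u=p@np.array(c['camera_matrix']).T
    return u[:,:2]/u[:,2:]
def ray(c,uv,z):
    d=np.linalg.inv(c['camera_matrix'])@[uv[0],uv[1],1]
    d=Rq(c['orientation']).apply(d*[1,-1,-1]); o=np.array(c['xyz'])
    return o+d*(z-o[2])/d[2]
def tilt():
    pass
E
python3 - <<'E'
from h import *
np.set_printoptions(precision=4,suppress=True)
for n in ['scene','top']:
    c=snap(n,n+'0.png'); print(n,c['xyz'],c['orientation'],c['camera_matrix'][0])
    for t in ['stand','pocket','base_plate','handle_left','red_ball_left','handle_right','red_ball_right','rubber_foot_left','rubber_foot_right','screw_foot_left','screw_foot_right','cast_a','articulator','impression_tray','jar_wax','pliers','jar_oil']:
        print(t,[(np.round(r['xyz'],4).tolist(),round(r['conf'],2)) for r in spotter.landmark_of(t,n)[:2]])
print(telemetry.get_obs())
E
```

```text
scene [0.1532 0.576  0.9151] [-0.268  -0.0951  0.3507  0.8923] [417.0293   0.     273.3248]
stand [([0.4578, 0.099, 0.0032], 0.86)]
pocket [([0.4943, 0.0977, 0.1219], 0.92)]
base_plate [([0.494, 0.1023, 0.1214], 0.97)]
handle_left [([0.4272, 0.1699, 0.1533], 0.87)]
red_ball_left [([0.4585, 0.1744, 0.1515], 0.74), ([0.414, 0.168, 0.0067], 0.51)]
handle_right [([0.4177, 0.0449, 0.1428], 0.49)]
red_ball_right [([0.4414, 0.0452, 0.1473], 0.61)]
rubber_foot_left [([0.49, 0.1007, 0.1215], 0.57)]
rubber_foot_right [([0.4181, 0.0487, 0.1431], 0.52)]
screw_foot_left [([0.417, 0.1673, 0.0046], 0.79)]
screw_foot_right [([0.4116, 0.0428, 0.0017], 0.8)]
cast_a [([0.3779, -0.1802, -0.0023], 0.79), ([0.3909, -0.2619, -0.0008], 0.5)]
articulator [([0.3799, -0.3612, 0.0021], 0.55), ([0.4294, 0.171, 0.1528], 0.36)]
impression_tray [([0.5828, 0.2372, -0.0004], 0.59)]
jar_wax []
pliers [([0.4148, -0.102, -0.0002], 0.89)]
jar_oil [([0.4269, 0.1694, 0.1528], 0.72), ([0.4133, -0.1021, 0.0008], 0.54)]
top [ 0.2555 -0.0215  1.5062] [-0.6952 -0.0711  0.0728  0.7116] [537.0228   0.     278.2001]
stand [([0.458
[... 817 characters left out ...]
2], 0.33)]
jar_wax [([0.6159, 0.2981, 0.0023], 0.53), ([0.376, -0.1861, -0.0039], 0.38)]
pliers [([0.4165, -0.1009, -0.003], 0.69), ([0.4567, 0.1012, -0.0006], 0.67)]
jar_oil [([0.6813, 0.0109, -0.0015], 0.48)]
{'time_s': 1.8, 'q': array([-1.4543,  0.1808,  1.607 , -0.    ,  1.3538, -0.2063]), 'dq': array([-0.    , -0.0004, -0.0005,  0.0007, -0.0011,  0.0005]), 'joint_efforts': array([  0.    , -44.4835, -35.1673,  -0.0004,   0.0008,  -0.    ]), 'eef_pos': array([ 0.1824, -0.5453,  0.2313]), 'eef_rot': array([-0.    ,  0.987 ,  0.1607, -0.    ]), 'wrist_force': array([-0.5356, -0.4817,  0.1473]), 'torque': array([ 0.0257, -0.0038, -0.0381]), 'grasp_force': 0.0, 'opening': 1.0029322339339728}
```

```bash
ls pics
```

```text
scene0.png
top0.png
```

```bash
python3 - <<'E'
import cv2
a=cv2.imread('pics/scene0.png');b=cv2.imread('pics/top0.png')
from numpy import *
cv2.imwrite('pics/a.png',vstack([cv2.resize(a,(400,300)),cv2.resize(b,(400,300))]))
E
```

```text
(no output)
```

View pics/scene0.png

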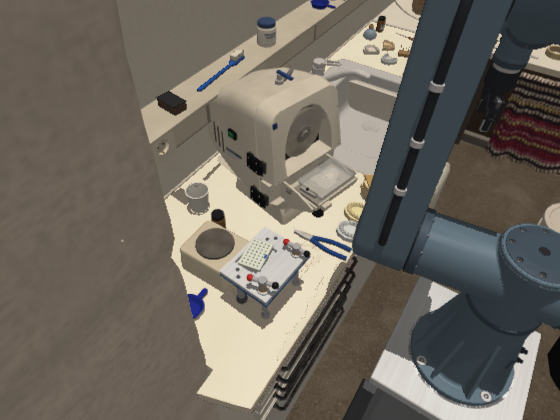

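View pics/top0.png

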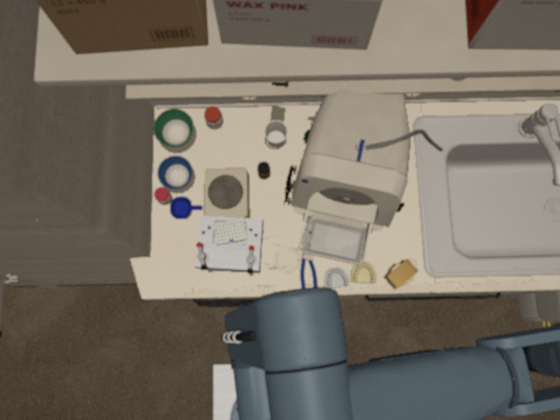

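Request:
send_rows([
  [[0,0,-20],[190,640,110],-0.5],
  [[0,0,-20],[190,640,110],-0.5],
  [[0,0,-20],[190,640,110],-0.5],
  [[0,0,-20],[190,640,110],-0.5],
  [[0,0,-20],[190,640,110],-0.5],
  [[0,0,-20],[190,640,110],-0.5],
  [[0,0,-20],[190,640,110],-0.5],
  [[0,0,-20],[190,640,110],-0.5],
  [[0,0,-20],[190,640,110],-0.5],
  [[0,0,-20],[190,640,110],-0.5],
])

```text
time_s: 3.05
eef_pos: [0.3581, 0.0479, 0.3338]
eef_rot: [0.0, 1.0, -0.013, 0.001]
wrist_force: [1.1, -0.0, 0.4]
opening: 0.749
grasp_force: 0.0
```

Request:
send_rows([
  [[0,0,0],[0,40,0],-0.2],
  [[0,0,0],[0,40,0],-0.2],
  [[0,0,0],[0,40,0],-0.2],
])

```text
time_s: 3.42
eef_pos: [0.3578, 0.0855, 0.3328]
eef_rot: [0.0, 1.0, -0.013, -0.0]
wrist_force: [0.1, -0.4, -0.1]
opening: 0.602
grasp_force: 0.0
```

```bash
python3 - <<'E'
from h import *
np.set_printoptions(precision=4,suppress=True)
for n in ['wrist']:
    c=snap(n,n+'1.png'); print(n,c['xyz'],c['orientation'],c['camera_matrix'])
    for t in ['stand','pocket','base_plate','handle_left','red_ball_left','handle_right','red_ball_right','screw_foot_left','screw_foot_right']:
        print(t,[(np.round(r['xyz'],4).tolist(),round(r['conf'],2)) for r in spotter.landmark_of(t,n)[:2]])
o=telemetry.get_obs();print(o['q'],o['eef_pos'],o['eef_rot'],o['opening'])
np.save('c1.npy',c,allow_pickle=True)
E
```

```text
wrist [0.4335 0.0834 0.4766] [-0.69    0.105  -0.1074  0.708 ] [[289.3185   0.     281.2083]
 [  0.     289.3185 209.0171]
 [  0.       0.       1.    ]]
stand [([0.4428, 0.043, 0.1483], 0.74), ([0.4516, 0.1042, -0.0016], 0.65)]
pocket []
base_plate [([0.4899, 0.0985, 0.1185], 0.98)]
handle_left [([0.4288, 0.1687, 0.1569], 0.92)]
red_ball_left [([0.4546, 0.1791, 0.1517], 0.66)]
handle_right [([0.416, 0.0477, 0.144], 0.7), ([0.4529, 0.0971, 0.0022], 0.29)]
red_ball_right [([0.4408, 0.0451, 0.1448], 0.55)]
screw_foot_left [([0.4193, 0.0485, 0.1416], 0.43)]
screw_foot_right [([0.4066, 0.0443, -0.0004], 0.6)]
[-0.0912 -0.3951  1.9282  0.      1.6085  1.5067] [0.358  0.0855 0.3329] [ 0.      0.9999 -0.0136  0.    ] 0.5983380465680572
```

View pics/wrist1.png

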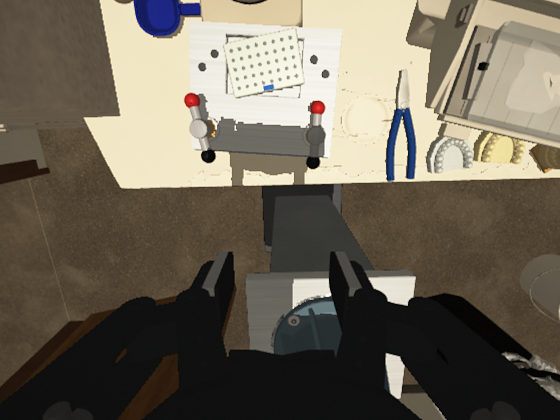

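```bash
python3 - <<'E'
from h import *
np.set_printoptions(precision=4,suppress=True)
c=np.load('c1.npy',allow_pickle=True).item()
for z,a,b in [(.155,(192,100),(208,156)),(.145,(318,107),(313,162))]:
    p,q=ray(c,a,z),ray(c,b,z); d=p-q; print(p,q,(p+q)/2,np.hypot(*d[:2]),np.degrees(np.arctan2(d[1],d[0])))
im=c['pixels'][10:175,180:350]
cv2.imwrite('pics/w1c.png',cv2.resize(im,None,fx=4.5,fy=3.6*1.0,interpolation=cv2.INTER_CUBIC)[:,:,::-1])
E
```

```text
[0.4548 0.1756 0.155 ] [0.3967 0.1648 0.155 ] [0.4257 0.1702 0.155 ] 0.059095700381903433 10.563651064025288
[0.4449 0.0431 0.145 ] [0.3857 0.0481 0.145 ] [0.4153 0.0456 0.145 ] 0.059402248876178 -4.823421293132763
```

View pics/w1c.png

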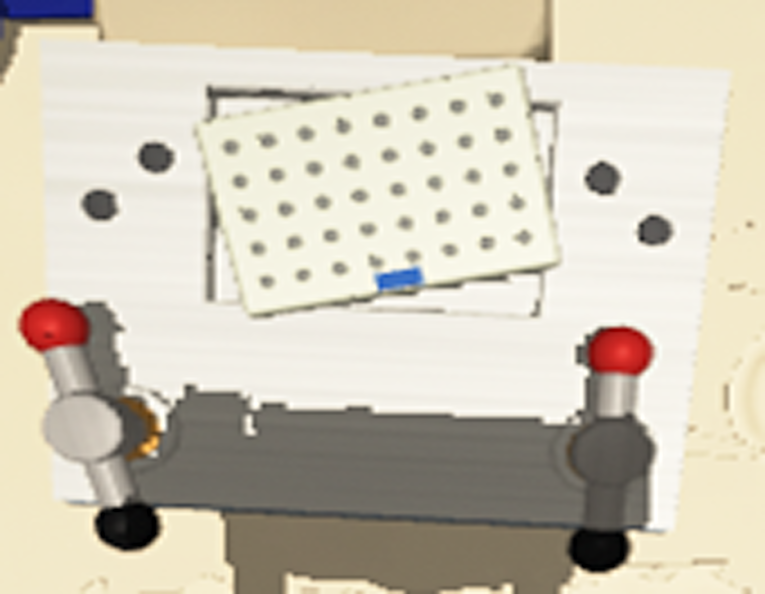

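```bash
cat > fit.py <<'E'
from h import *
from scipy.optimize import least_squares
np.set_printoptions(precision=4,suppress=True)
c=np.load('c1.npy',allow_pickle=True).item()
uv=np.array([[188.9,21.7],[341.8,29.4],[328.9,157.2],[194.4,148.9],[192,100],[208,156],[318,107],[313,162]])
uv[4:]=[[180+54/4.5,10+326/3.6],[180+127/4.5,10+525/3.6],[180+621/4.5,10+352/3.6],[180+600/4.5,10+549/3.6]]
C=np.array([[74,85,120],[74,-85,120],[-66,-85,120],[-66,85,120]])/1e3
def f(p):
    Rm=R.from_rotvec(p[3:6]);T=p[:3]
    tl,al,tr,ar=p[6:10]
    P=list(C)
    for s,t,a in [(1,tl,al),(-1,tr,ar)]:
        h=np.array([-.04,.062*s,.146-.000955*t]); d=.029*np.array([np.cos(a),np.sin(a),0]); P+=[h+d,h-d]
    r=(proj(c,Rm.apply(P)+T)-uv).ravel()/0.7
    F=Rm.apply([[.034,.062,0],[.034,-.062,0],[-.04,-.062,-.000955*tr],[-.04,.062,-.000955*tl]])[:,2]+T[2]
    return np.r_[r,F[0]/.002,F[1]/.002,F[2]/.0005,min(F[3],0)/.0005, p[10:12]/.002] if 0 else np.r_[r,F[0]/.002,F[1]/.002,F[2]/.0007]
for t0 in (-4,4):
    s=least_squares(f,[.457,.1,0,0,0,-.05,t0,.2,-t0,0])
    J=s.jac; sd=np.sqrt(np.diag(np.linalg.pinv(J.T@J)))
    print(s.cost,'\n',s.x,'\n',sd, np.degrees(s.x[[7,9]]),s.fun)
E
python3 fit.py
```

```text
20.776537332190912 
 [  0.4562   0.1006  -0.0054  -0.0262   0.0225  -0.0792 -18.1005   0.2789
  -3.1345  -0.002 ] 
 [0.0014 0.0012 0.0011 0.0096 0.0106 0.003  2.5388 0.0191 1.7808 0.0192] [15.9787 -0.1162] [-0.379  -1.4622  1.7574 -0.8273  1.8383  0.6959 -2.6463  1.3411  0.0144
  0.9842 -0.0863  0.6765 -0.3291  0.2829 -0.2746 -0.9172 -3.9102 -2.2314
  0.1602]
20.776537331434543 
 [  0.4562   0.1006  -0.0054  -0.0262   0.0225  -0.0792 -18.1006   0.2789
  -3.1345  -0.002 ] 
 [0.0014 0.0012 0.0011 0.0096 0.0106 0.003  2.5388 0.0191 1.7808 0.0192] [15.9787 -0.1162] [-0.379  -1.4622  1.7574 -0.8273  1.8383  0.6959 -2.6463  1.3411  0.0144
  0.9842 -0.0863  0.6765 -0.3291  0.2828 -0.2746 -0.9173 -3.9102 -2.2314
  0.1602]
```

Request:
send_rows([
  [[0,0,10],[30,40,0],0.3],
  [[0,0,20],[60,75,0],0.3],
  [[0,0,30],[69,83,0],0.3],
  [[0,0,40],[69,83,0],0.3],
  [[0,0,50],[69,83,0],0.3],
  [[0,0,60],[69,83,0],0.3],
  [[0,0,70],[69,83,0],0.3],
  [[0,0,80],[69,83,0],0.3],
  [[0,0,90],[69,83,0],0.3],
  [[0,0,100],[69,83,0],0.3],
])

```text
time_s: 5.18
eef_pos: [0.427, 0.1688, 0.3328]
eef_rot: [-0.0, 0.651, 0.759, -0.0]
wrist_force: [-0.6, -0.2, 0.4]
opening: 0.353
grasp_force: 0.0
```

Request:
send_rows([
  [[0,0,10],[0,0,-20],0.3],
  [[0,0,20],[0,0,-40],0.3],
  [[0,0,30],[0,0,-60],0.3],
  [[0,0,40],[0,0,-80],0.3],
  [[0,0,50],[0,0,-100],0.3],
  [[0,0,60],[0,0,-120],0.3],
  [[0,0,70],[0,0,-130],0.3],
  [[0,0,80],[0,0,-130],0.3],
  [[0,0,90],[0,0,-130],0.3],
  [[0,0,92],[0,0,-130],0.3],
])

```text
time_s: 6.42
eef_pos: [0.427, 0.1688, 0.2028]
eef_rot: [-0.0, -0.092, 0.996, -0.0]
wrist_force: [0.2, -0.4, -0.5]
opening: 0.346
grasp_force: 0.0
```

```bash
python3 - <<'E'
from h import *
np.set_printoptions(precision=4,suppress=True)
c=snap('wrist','w2.png')
o=telemetry.get_obs();print(o['q'],o['eef_pos'],o['eef_rot'],o['opening']);print(c['xyz'])
p=Rq(o['eef_rot']);print(p.as_matrix())
E
```

```text
[ 0.1171 -0.0565  1.9174  0.      1.2807 -1.6369] [0.427  0.1688 0.2029] [-0.     -0.0915  0.9958  0.    ] 0.3514792446579982
[0.3532 0.1548 0.3466]
[[-0.9833 -0.1822 -0.0001]
 [-0.1822  0.9833  0.    ]
 [ 0.      0.     -1.    ]]
```

View pics/w2.png

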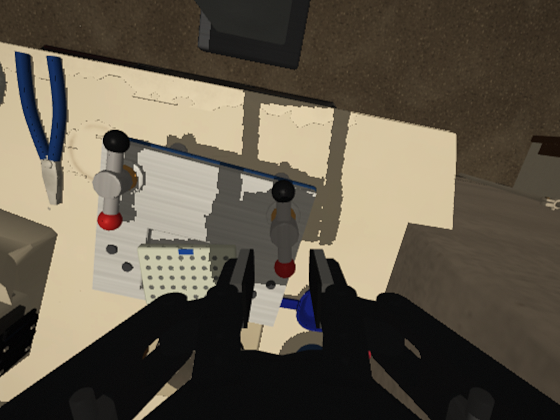

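```bash
python3 - <<'E'
from h import *
np.set_printoptions(precision=4,suppress=True)
c=camera('wrist')
print(ray(c,(284,191),.155),ray(c,(285,268),.155),ray(c,(116,141),.146),ray(c,(109,221),.146))
E
```

```text
[0.3981 0.1652 0.155 ] [0.4553 0.1767 0.155 ] [0.3868 0.0475 0.146 ] [0.4458 0.0434 0.146 ]
```

Request:
send_rows([
  [[0,0,0],[0,1.5,-40],0.3],
  [[0,0,0],[0,1.5,-60],0.3],
  [[0,0,0],[0,1.5,-68],0.3],
  [[0,0,0],[0,1.5,-68],0.3],
  [[0,0,-10],[0,1.5,-68],0.3],
  [[0,0,-20],[0,1.5,-68],0.3],
  [[0,0,-30],[0,1.5,-68],0.3],
  [[0,0,-40],[0,1.5,-68],0.3],
  [[0,0,-50],[0,1.5,-68],0.3],
  [[0,0,-60],[0,1.5,-68],0.3],
])

```text
time_s: 7.78
eef_pos: [0.4279, 0.1704, 0.1362]
eef_rot: [0.001, 0.422, 0.907, 0.001]
wrist_force: [-0.3, -0.5, -0.2]
opening: 0.356
grasp_force: 1.1
```

```bash
python3 - <<'E'
from h import *
np.set_printoptions(precision=4,suppress=True)
c=snap('wrist','w3.png')
o=telemetry.get_obs();print(o['q'],o['eef_pos'],o['wrist_force'],o['torque'],o['opening'])
E
```

```text
[ 0.1205  0.0349  1.9753 -0.0002  1.1291 -0.573 ] [0.4279 0.1704 0.1362] [-0.561  -0.6068 -0.0309] [-0.0621  0.0176 -0.0142] 0.34907706303438335
```

View pics/w3.png

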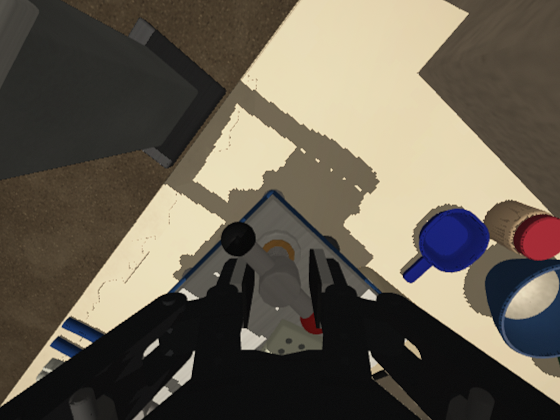

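Request:
send_rows([
  [[0,0,-10],[-1,0,0],0.3],
  [[0,0,-20],[-1,0,0],0.3],
  [[0,0,-30],[-1,0,0],0.3],
  [[0,0,-40],[-1,0,0],0.3],
  [[0,0,-50],[-1,0,0],0.3],
  [[0,0,-60],[-1,0,0],0.3],
  [[0,0,-70],[-1,0,0],0.3],
  [[0,0,-80],[-1,0,0],0.3],
  [[0,0,-90],[-1,0,0],0.3],
  [[0,0,-100],[-1,0,0],0.3],
])

```text
time_s: 9.07
eef_pos: [0.4265, 0.1703, 0.1358]
eef_rot: [0.0, 0.965, 0.261, 0.001]
wrist_force: [-0.2, -1.6, -0.6]
opening: 0.353
grasp_force: 1.4
```

Request:
send_rows([
  [[0,0,-10],[0,0,0],0.3],
  [[0,0,-20],[0,0,0],0.3],
  [[0,0,-30],[0,0,0],0.3],
  [[0,0,-40],[0,0,0],0.3],
  [[0,0,-50],[0,0,0],0.3],
  [[0,0,-60],[0,0,0],0.3],
  [[0,0,-70],[0,0,0],0.3],
  [[0,0,-80],[0,0,0],0.3],
  [[0,0,-90],[0,0,0],0.3],
  [[0,0,-100],[0,0,0],0.3],
])

```text
time_s: 10.32
eef_pos: [0.4263, 0.1703, 0.1357]
eef_rot: [-0.0, 0.821, -0.571, 0.0]
wrist_force: [0.2, -0.9, -1.3]
opening: 0.346
grasp_force: 1.3
```

```bash
python3 - <<'E'
from h import *
np.set_printoptions(precision=4,suppress=True)
o=telemetry.get_obs();print(o['q'],o['eef_pos'],o['wrist_force'],o['torque'],o['opening'])
c=snap('wrist','w4.png')
for t in ['handle_left','red_ball_left']:
        print(t,[(np.round(r['xyz'],4).tolist(),round(r['conf'],2)) for r in spotter.landmark_of(t,'wrist')[:2]])
E
```

```text
[ 0.1208  0.0332  1.9783 -0.0002  1.1291  2.9082] [0.4263 0.1703 0.1357] [ 0.1799 -0.9416 -1.3433] [-0.1345  0.0737  0.0346] 0.34587702246485214
handle_left [([0.4283, 0.1679, 0.1505], 0.78)]
red_ball_left [([0.4029, 0.1865, 0.1484], 0.74)]
```

Request:
send_rows([
  [[0,0,10],[0,0,0],0.3],
  [[0,0,15],[0,0,40],0.3],
  [[0,0,25],[0,0,40],0.3],
  [[0,0,35],[0,0,40],0.3],
  [[0,0,45],[0,0,40],0.3],
  [[0,0,55],[0,0,40],0.3],
  [[0,0,65],[0,0,40],0.3],
  [[0,0,75],[0,0,40],0.3],
  [[0,0,85],[0,0,40],0.3],
  [[0,0,95],[0,0,40],0.3],
])

```text
time_s: 11.72
eef_pos: [0.4264, 0.1705, 0.1756]
eef_rot: [0.0, 0.974, 0.226, 0.001]
wrist_force: [0.7, -0.1, 0.6]
opening: 0.352
grasp_force: 0.0
```

Request:
send_rows([
  [[0,0,10],[0,0,0],0.3],
  [[0,0,20],[0,0,0],0.3],
  [[0,0,30],[0,0,0],0.3],
  [[0,0,40],[0,0,0],0.3],
  [[0,0,50],[0,0,0],0.3],
  [[0,0,60],[0,0,0],0.3],
  [[0,0,70],[0,0,0],0.3],
  [[0,0,80],[0,0,0],0.3],
  [[0,0,90],[0,0,0],0.3],
  [[0,0,100],[0,0,0],0.3],
])

```text
time_s: 12.98
eef_pos: [0.4264, 0.1705, 0.1756]
eef_rot: [0.001, 0.453, 0.891, 0.0]
wrist_force: [-0.4, 0.9, -0.1]
opening: 0.351
grasp_force: 0.0
```

Request:
send_rows([
  [[0,0,10],[0,0,0],0.3],
  [[0,0,20],[0,0,0],0.3],
  [[0,0,20],[0,0,-25],0.3],
  [[0,0,20],[0,0,-40],0.3],
  [[0,0,20],[0,0,-41],0.3],
  [[0,0,10],[0,0,-41],0.3],
  [[0,0,0],[0,0,-41],0.3],
  [[0,0,-10],[0,0,-41],0.3],
  [[0,0,-20],[0,0,-41],0.3],
  [[0,0,-30],[0,0,-41],0.3],
])

```text
time_s: 14.22
eef_pos: [0.4265, 0.1704, 0.1348]
eef_rot: [0.0, 0.674, 0.739, 0.0]
wrist_force: [-1.0, -1.0, -0.4]
opening: 0.348
grasp_force: 1.1
```

```bash
python3 - <<'E'
from h import *
np.set_printoptions(precision=4,suppress=True)
o=telemetry.get_obs();print(o['time_s'],o['q'],o['eef_pos'],o['eef_rot'],o['wrist_force'],o['torque'],o['opening'])
c=snap('wrist','w5.png')
for t in ['handle_left','red_ball_left']:
        print(t,[(np.round(r['xyz'],4).tolist(),round(r['conf'],2)) for r in spotter.landmark_of(t,'wrist')[:2]])
E
```

```text
14.225 [ 0.1208  0.0349  1.9786 -0.0002  1.1268  0.0293] [0.4265 0.1704 0.1348] [0.0005 0.674  0.7387 0.0004] [-0.9814 -0.9607 -0.3672] [-0.0679 -0.0587  0.0188] 0.34754786338051147
handle_left [([0.4292, 0.168, 0.1493], 0.9)]
red_ball_left [([0.4063, 0.1935, 0.1456], 0.64)]
```

Request:
send_rows([
  [[0,0,-10],[0,0,0],0.3],
  [[0,0,-20],[0,0,0],0.3],
  [[0,0,-30],[0,0,0],0.3],
  [[0,0,-40],[0,0,0],0.3],
  [[0,0,-50],[0,0,0],0.3],
  [[0,0,-60],[0,0,0],0.3],
  [[0,0,-70],[0,0,0],0.3],
  [[0,0,-80],[0,0,0],0.3],
  [[0,0,-90],[0,0,0],0.3],
  [[0,0,-100],[0,0,0],0.3],
])

```text
time_s: 15.62
eef_pos: [0.4261, 0.1704, 0.1342]
eef_rot: [0.0, 0.999, -0.04, 0.0]
wrist_force: [0.0, 0.2, -0.5]
opening: 0.346
grasp_force: 1.3
```

Request:
send_rows([
  [[0,0,-10],[0,0,0],0.3],
  [[0,0,-20],[0,0,0],0.3],
  [[0,0,-30],[0,0,0],0.3],
  [[0,0,-40],[0,0,0],0.3],
  [[0,0,-50],[0,0,0],0.3],
  [[0,0,-60],[0,0,0],0.3],
  [[0,0,-68],[0,0,0],0.3],
  [[0,0,-68],[0,0,0],0.3],
  [[0,0,-58],[0,0,0],0.3],
  [[0,0,-55],[0,0,45],0.3],
])

```text
time_s: 16.88
eef_pos: [0.4234, 0.17, 0.1766]
eef_rot: [0.002, 0.87, -0.492, -0.003]
wrist_force: [0.4, -0.1, -0.3]
opening: 0.347
grasp_force: 0.0
```

```bash
python3 - <<'E'
from h import *
np.set_printoptions(precision=4,suppress=True)
o=telemetry.get_obs();print(o['time_s'],o['q'],o['eef_pos'],o['eef_rot'],o['wrist_force'],o['torque'],o['opening'])
c=snap('wrist','w6.png')
for t in ['handle_left','red_ball_left','handle_right','red_ball_right']:
        print(t,[(np.round(r['xyz'],4).tolist(),round(r['conf'],2)) for r in spotter.landmark_of(t,'wrist')[:2]])
E
```

```text
16.875 [ 0.1207 -0.0258  1.9448  0.0002  1.23    2.721 ] [0.4234 0.17   0.1766] [ 0.0021  0.8704 -0.4924 -0.003 ] [ 0.3575 -0.1289 -0.2712] [ 0.0441 -0.0067 -0.0013] 0.34715106090203673
handle_left [([0.4284, 0.1693, 0.1483], 0.96), ([0.4429, 0.0429, 0.1467], 0.2)]
red_ball_left [([0.4488, 0.158, 0.1457], 0.88)]
handle_right [([0.416, 0.048, 0.1442], 0.74)]
red_ball_right [([0.4405, 0.0443, 0.1498], 0.63)]
```

Request:
send_rows([
  [[0,0,0],[-19,-60,0],1],
  [[0,0,0],[-19,-60,0],1],
  [[0,0,0],[-19,-60,-20],1],
  [[0,0,0],[-19,-60,-45],1],
  [[0,0,0],[-19,-60,-52],1],
  [[0,0,0],[-19,-60,-56],1],
  [[0,0,0],[-19,-60,-59],1],
  [[0,0,0],[-19,-60,-60],1],
  [[0,0,0],[-19,-60,-61],1],
  [[0,0,0],[-19,-60,-61],1],
])

```text
time_s: 18.38
eef_pos: [0.4081, 0.1118, 0.1223]
eef_rot: [-0.001, 0.868, -0.496, 0.0]
wrist_force: [-16.1, 4.2, 37.6]
opening: -0.002
grasp_force: 18.7
```

Request:
send_rows([
  [[0,0,0],[0,0,2],1],
  [[0,0,0],[0,0,3],1],
  [[0,0,0],[0,0,3],1],
])

```text
time_s: 18.75
eef_pos: [0.4075, 0.1113, 0.123]
eef_rot: [-0.001, 0.868, -0.496, 0.0]
wrist_force: [-6.9, 3.4, 15.7]
opening: 0.004
grasp_force: 7.3
```

```bash
python3 - <<'E'
from h import *
np.set_printoptions(precision=4,suppress=True)
o=telemetry.get_obs();print(o['time_s'],o['q'],o['eef_pos'],o['eef_rot'],o['wrist_force'],o['torque'],o['opening'])
c=snap('wrist','w7.png')
E
```

```text
18.75 [-0.017  -0.0333  2.0746  0.0012  1.0992  2.5908] [0.4075 0.1113 0.123 ] [-0.0007  0.8684 -0.4958  0.0002] [-6.8717  3.3521 15.7318] [0.4544 1.1806 0.0354] 0.00416867517737978
```

View pics/w7.png

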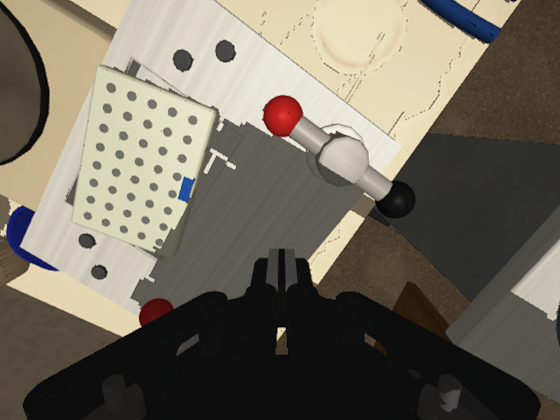

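Request:
send_rows([
  [[0,0,0],[0,0,45],1],
  [[0,0,0],[40,31,45],1],
  [[0,0,0],[81,63,45],1],
  [[0,0,0],[81,63,25],1],
  [[0,0,0],[81,63,6],1],
  [[0,0,0],[81,63,2],1],
  [[0,0,0],[81,63,1],1],
  [[0,0,0],[81,63,1],1],
])

```text
time_s: 19.8
eef_pos: [0.4886, 0.1734, 0.1229]
eef_rot: [-0.0, 0.868, -0.496, 0.001]
wrist_force: [0.2, 0.7, -0.3]
opening: -0.004
grasp_force: 0.0
```

Request:
send_rows([
  [[0,0,0],[0,0,-1.5],1],
  [[0,0,0],[0,0,-1.5],1],
])

```text
time_s: 20.05
eef_pos: [0.4881, 0.1733, 0.1207]
eef_rot: [-0.0, 0.868, -0.496, 0.0]
wrist_force: [-0.7, 0.3, -0.1]
opening: -0.002
grasp_force: 0.0
```

Request:
send_rows([
  [[0,0,0],[0,0,-1.5],1],
  [[0,0,0],[0,0,-1.5],1],
])

```text
time_s: 20.3
eef_pos: [0.4879, 0.1734, 0.1189]
eef_rot: [-0.0, 0.868, -0.496, -0.0]
wrist_force: [0.1, -0.4, 0.5]
opening: 0.0
grasp_force: 0.1
```

Request:
send_rows([
  [[0,0,0],[0,0,-1],1],
  [[0,0,0],[0,0,-1],1],
])

```text
time_s: 20.55
eef_pos: [0.4883, 0.1736, 0.1182]
eef_rot: [-0.0, 0.868, -0.496, 0.0]
wrist_force: [-0.0, 0.5, 3.0]
opening: -0.002
grasp_force: 1.5
```

Request:
send_rows([
  [[0,0,0],[0,0,45],1],
  [[0,0,0],[-6,-70,45],1],
  [[0,0,0],[-12,-139,45],1],
  [[0,0,0],[-12,-139,45],1],
  [[0,0,0],[-12,-139,25],1],
  [[0,0,0],[-12,-139,8],1],
  [[0,0,0],[-12,-139,5.5],1],
  [[0,0,0],[-12,-139,5.5],1],
])

```text
time_s: 21.55
eef_pos: [0.4759, 0.0348, 0.1235]
eef_rot: [0.0, 0.868, -0.496, -0.0]
wrist_force: [0.0, 0.7, 0.4]
opening: -0.003
grasp_force: 0.0
```

Request:
send_rows([
  [[0,0,0],[0,0,-1.5],1],
  [[0,0,0],[0,0,-1.5],1],
])

```text
time_s: 21.8
eef_pos: [0.4766, 0.0344, 0.1226]
eef_rot: [-0.0, 0.868, -0.496, 0.001]
wrist_force: [1.2, 0.5, 2.8]
opening: -0.004
grasp_force: 1.3
```

Request:
send_rows([
  [[0,0,0],[0,0,-1.5],1],
  [[0,0,0],[0,0,-1.5],1],
])

```text
time_s: 22.05
eef_pos: [0.4776, 0.0338, 0.1219]
eef_rot: [-0.0, 0.868, -0.496, 0.002]
wrist_force: [1.5, -1.1, 6.9]
opening: -0.003
grasp_force: 3.7
```

Request:
send_rows([
  [[0,0,0],[0,0,55],0.3],
  [[0,0,10],[-30,6,60],0.3],
  [[0,0,20],[-60,11,60],0.3],
  [[0,0,30],[-60,11,60],0.3],
  [[0,0,40],[-60,11,60],0.3],
  [[0,0,50],[-60,11,60],0.3],
  [[0,0,55],[-60,11,60],0.3],
  [[0,0,55],[-60,11,60],0.3],
])

```text
time_s: 23.05
eef_pos: [0.4157, 0.0455, 0.1803]
eef_rot: [-0.0, 0.999, -0.04, -0.0]
wrist_force: [0.5, 0.8, 1.2]
opening: 0.351
grasp_force: 0.0
```

```bash
python3 - <<'E'
from h import *
np.set_printoptions(precision=4,suppress=True)
o=telemetry.get_obs();print(o['time_s'],o['q'],o['eef_pos'],o['eef_rot'],o['wrist_force'],o['opening'])
c=snap('wrist','w8.png');np.save('c8.npy',c,allow_pickle=True)
for t in ['handle_right','red_ball_right','handle_left','red_ball_left']:
        print(t,[(np.round(r['xyz'],4).tolist(),round(r['conf'],2)) for r in spotter.landmark_of(t,'wrist')[:2]])
E
```

```text
23.05 [-0.1767 -0.1307  2.0338  0.0001  1.2389  1.4736] [0.4157 0.0455 0.1803] [-0.0001  0.9992 -0.0397 -0.0002] [0.4645 0.7512 1.1696] 0.35076092288522087
handle_right [([0.4161, 0.0468, 0.1435], 0.74)]
red_ball_right [([0.4422, 0.0414, 0.1441], 0.61)]
handle_left [([0.4274, 0.1677, 0.1494], 0.57)]
red_ball_left [([0.4486, 0.1567, 0.1446], 0.68)]
```

View pics/w8.png

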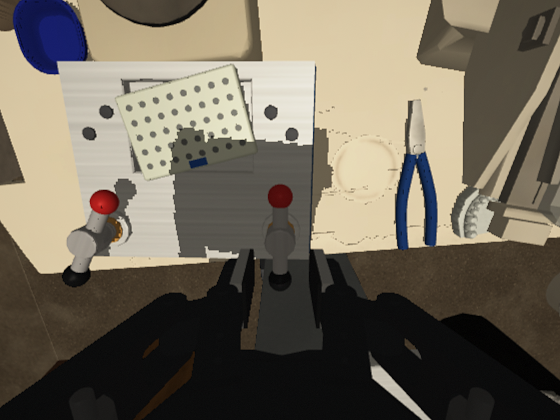

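Request:
send_rows([
  [[0,0,0],[0,0.5,-30],0.3],
  [[0,0,0],[0,0.5,-44],0.3],
  [[0,0,0],[0,0.5,-45],0.3],
  [[0,0,10],[0,0.5,-45],0.3],
  [[0,0,20],[0,0.5,-45],0.3],
  [[0,0,30],[0,0.5,-45],0.3],
  [[0,0,40],[0,0.5,-45],0.3],
  [[0,0,50],[0,0.5,-45],0.3],
  [[0,0,60],[0,0.5,-45],0.3],
  [[0,0,70],[0,0.5,-45],0.3],
])

```text
time_s: 24.55
eef_pos: [0.4166, 0.0459, 0.1364]
eef_rot: [0.0, 0.84, 0.543, 0.001]
wrist_force: [-0.5, 0.6, -0.6]
opening: 0.348
grasp_force: 0.9
```

Request:
send_rows([
  [[0,0,10],[0,0,0],0.3],
  [[0,0,20],[0,0,0],0.3],
  [[0,0,30],[0,0,0],0.3],
  [[0,0,40],[0,0,0],0.3],
  [[0,0,50],[0,0,0],0.3],
  [[0,0,60],[0,0,0],0.3],
  [[0,0,70],[0,0,0],0.3],
  [[0,0,80],[0,0,0],0.3],
  [[0,0,90],[0,0,0],0.3],
  [[0,0,100],[0,0,0],0.3],
])

```text
time_s: 25.8
eef_pos: [0.4157, 0.046, 0.136]
eef_rot: [-0.0, 0.123, 0.992, 0.0]
wrist_force: [-2.2, 0.6, -0.6]
opening: 0.351
grasp_force: 1.0
```

```bash
python3 - <<'E'
from h import *
np.set_printoptions(precision=4,suppress=True)
o=telemetry.get_obs();print(o['time_s'],o['q'],o['eef_pos'],o['eef_rot'],o['wrist_force'],o['opening'])
c=snap('wrist','w9.png')
for t in ['handle_right','red_ball_right']:
        print(t,[(np.round(r['xyz'],4).tolist(),round(r['conf'],2)) for r in spotter.landmark_of(t,'wrist')[:2]])
E
```

```text
25.8 [-0.1754 -0.0639  2.0731  0.      1.133  -1.4987] [0.4157 0.046  0.136 ] [-0.0004  0.1234  0.9924  0.    ] [-2.2149  0.6227 -0.6075] 0.3507239127703076
handle_right []
red_ball_right [([0.3928, 0.0613, 0.1477], 0.79)]
```

Request:
send_rows([
  [[0,0,10],[-1,0,0],0.3],
  [[0,0,20],[-1,0,0],0.3],
  [[0,0,30],[-1,0,0],0.3],
  [[0,0,40],[-1,0,0],0.3],
  [[0,0,50],[-1,0,0],0.3],
  [[0,0,60],[-1,0,0],0.3],
  [[0,0,70],[-1,0,0],0.3],
  [[0,0,70],[-1,0,0],0.3],
  [[0,0,60],[-1,0,0],0.3],
  [[0,0,52],[-1,0,50],0.3],
])

```text
time_s: 27.2
eef_pos: [0.4126, 0.0462, 0.1832]
eef_rot: [-0.003, -0.316, 0.949, 0.002]
wrist_force: [0.6, -0.1, -1.2]
opening: 0.35
grasp_force: 0.0
```

Request:
send_rows([
  [[0,0,-10],[0,0,0],0.3],
  [[0,0,-20],[0,0,0],0.3],
  [[0,0,-30],[0,0,0],0.3],
  [[0,0,-40],[0,0,0],0.3],
  [[0,0,-50],[0,0,0],0.3],
  [[0,0,-60],[0,0,0],0.3],
  [[0,0,-70],[0,0,0],0.3],
  [[0,0,-80],[0,0,0],0.3],
  [[0,0,-90],[0,0,0],0.3],
  [[0,0,-100],[0,0,0],0.3],
])

```text
time_s: 28.45
eef_pos: [0.4155, 0.0458, 0.1859]
eef_rot: [0.001, 0.524, 0.852, 0.0]
wrist_force: [-0.1, 0.1, -0.6]
opening: 0.353
grasp_force: 0.0
```

```bash
python3 - <<'E'
from h import *
np.set_printoptions(precision=4,suppress=True)
o=telemetry.get_obs();print(o['time_s'],o['q'],o['eef_pos'],o['eef_rot'],o['wrist_force'],o['opening'])
c=snap('wrist','w10.png');np.save('c10.npy',c,allow_pickle=True)
for t in ['handle_right','red_ball_right']:
        print(t,[(np.round(r['xyz'],4).tolist(),round(r['conf'],2)) for r in spotter.landmark_of(t,'wrist')[:2]])
E
```

```text
28.45 [-0.176  -0.1399  2.0297  0.0001  1.2503 -0.6434] [0.4155 0.0458 0.1859] [0.0007 0.5241 0.8516 0.0003] [-0.083   0.0556 -0.5991] 0.352556371962837
handle_right [([0.4099, 0.0469, 0.1446], 0.83), ([0.3842, -0.2605, -0.0068], 0.52)]
red_ball_right [([0.3823, 0.0343, 0.1469], 0.55)]
```

Request:
send_rows([
  [[0,0,-10],[-4,0.5,0],0.3],
  [[0,0,-20],[-4,0.5,0],0.3],
  [[0,0,-30],[-4,0.5,0],0.3],
  [[0,0,-40],[-4,0.5,0],0.3],
  [[0,0,-50],[-4,0.5,0],0.3],
  [[0,0,-60],[-4,0.5,0],0.3],
  [[0,0,-70],[-4,0.5,0],0.3],
  [[0,0,-80],[-4,0.5,0],0.3],
  [[0,0,-90],[-4,0.5,0],0.3],
  [[0,0,-95],[-4,0.5,0],0.3],
])

```text
time_s: 29.85
eef_pos: [0.4112, 0.0463, 0.1856]
eef_rot: [0.0, 0.981, 0.194, 0.0]
wrist_force: [0.2, -0.5, 0.2]
opening: 0.35
grasp_force: 0.0
```

```bash
python3 - <<'E'
from h import *
np.set_printoptions(precision=4,suppress=True)
o=telemetry.get_obs();print(o['time_s'],o['q'],o['eef_pos'],o['eef_rot'],o['wrist_force'],o['opening'])
c=snap('wrist','w11.png');np.save('c11.npy',c,allow_pickle=True)
for t in ['handle_right','red_ball_right','handle_left','red_ball_left']:
        print(t,[(np.round(r['xyz'],4).tolist(),round(r['conf'],2)) for r in spotter.landmark_of(t,'wrist')[:2]])
E
```

```text
29.85 [-0.1765 -0.15    2.039   0.      1.2519  1.0046] [0.4112 0.0463 0.1856] [0.0001 0.9811 0.1936 0.0003] [ 0.2206 -0.5352  0.1919] 0.3503256889823375
handle_right [([0.4122, 0.0477, 0.1446], 0.69)]
red_ball_right [([0.3795, 0.0346, 0.1451], 0.63)]
handle_left [([0.4227, 0.1678, 0.1447], 0.98), ([0.41, 0.0479, 0.1415], 0.59)]
red_ball_left [([0.4446, 0.1581, 0.1456], 0.63)]
```

View pics/w11.png

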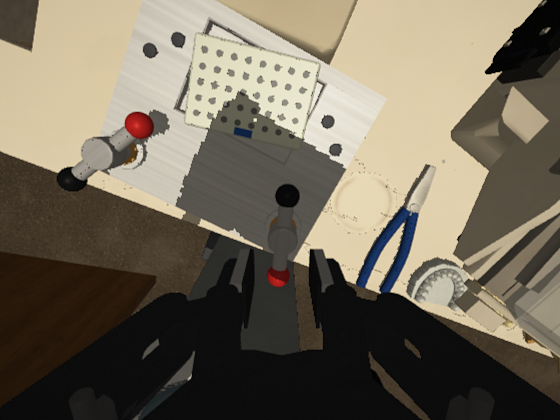

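```bash
python3 - <<'E'
from h import *
np.set_printoptions(precision=4,suppress=True)
c=np.load('c11.npy',allow_pickle=True).item()
M=[]
for a,b in [((278,277),(287,196)),((139,125),(71,179))]:
    p,q=ray(c,a,.146),ray(c,b,.146);d=p-q;M.append((p+q)/2);print((p+q)/2,np.hypot(*d[:2]),np.degrees(np.arctan2(d[1],d[0])))
d=M[1]-M[0];print(np.hypot(*d[:2]),np.degrees(np.arctan2(d[1],d[0]))-90)
E
```

```text
[0.4093 0.0445 0.146 ] 0.06018192378659097 -163.47735564880287
[0.4205 0.1698 0.146 ] 0.058949726890280815 -33.206402965885715
0.1257666552384892 -5.07945285814769
```

Request:
send_rows([
  [[0,0,0],[-1.5,-0.5,-30],0.3],
  [[0,0,0],[-1.5,-0.5,-48],0.3],
  [[0,0,0],[-1.5,-0.5,-50],0.3],
  [[0,0,10],[-1.5,-0.5,-50],0.3],
  [[0,0,20],[-1.5,-0.5,-50],0.3],
  [[0,0,30],[-1.5,-0.5,-50],0.3],
  [[0,0,40],[-1.5,-0.5,-50],0.3],
  [[0,0,50],[-1.5,-0.5,-50],0.3],
  [[0,0,60],[-1.5,-0.5,-50],0.3],
  [[0,0,70],[-1.5,-0.5,-50],0.3],
])

```text
time_s: 31.35
eef_pos: [0.4101, 0.0455, 0.1364]
eef_rot: [0.001, 0.689, 0.725, 0.0]
wrist_force: [-0.0, -2.2, 0.1]
opening: 0.354
grasp_force: 1.0
```

Request:
send_rows([
  [[0,0,10],[0,0,0],0.3],
  [[0,0,20],[0,0,0],0.3],
  [[0,0,28],[0,0,0],0.3],
  [[0,0,31],[0,0,0],0.3],
  [[0,0,31],[0,0,0],0.3],
  [[0,0,21],[0,0,0],0.3],
  [[0,0,11],[0,0,40],0.3],
  [[0,0,5],[0,0,50],0.3],
  [[0,0,0],[0,0,50],0.3],
])

```text
time_s: 32.48
eef_pos: [0.4106, 0.0458, 0.1873]
eef_rot: [0.001, 0.693, 0.721, 0.001]
wrist_force: [-0.1, -0.2, 0.1]
opening: 0.35
grasp_force: 0.0
```

```bash
python3 - <<'E'
from h import *
np.set_printoptions(precision=4,suppress=True)
o=telemetry.get_obs();print(o['time_s'],o['q'],o['eef_pos'],o['eef_rot'],o['wrist_force'],o['opening'])
E
```

```text
32.475 [-0.1782 -0.1561  2.0406  0.0003  1.2535 -0.218 ] [0.4106 0.0458 0.1873] [0.0014 0.6929 0.721  0.0011] [-0.0602 -0.2166  0.1276] 0.3504675828684357
```

Request:
send_rows([
  [[0,0,10],[5,50,0],0.3],
  [[0,0,20],[10,100,0],0.3],
  [[0,0,30],[10,124,0],0.3],
  [[0,0,40],[10,124,0],0.3],
  [[0,0,50],[10,124,0],0.3],
  [[0,0,54],[10,124,0],0.3],
  [[0,0,54],[10,124,0],0.3],
])

```text
time_s: 33.35
eef_pos: [0.4196, 0.1701, 0.1858]
eef_rot: [0.0, 0.289, 0.957, 0.0]
wrist_force: [0.6, -0.1, 0.5]
opening: 0.348
grasp_force: 0.0
```

```bash
cat > look.py <<'E'
from h import *
import sys
np.set_printoptions(precision=4,suppress=True)
o=telemetry.get_obs();print(o['time_s'],o['q'],o['eef_pos'],o['eef_rot'],o['wrist_force'],o['opening'])
n=sys.argv[1];c=snap('wrist',n+'.png');np.save(n+'.npy',c,allow_pickle=True)
for t in sys.argv[2:]:
        print(t,[(np.round(r['xyz'],4).tolist(),round(r['conf'],2)) for r in spotter.landmark_of(t,'wrist')[:2]])
hsv=cv2.cvtColor(c['pixels'],cv2.COLOR_RGB2HSV)
m=(((hsv[...,0]<6)|(hsv[...,0]>174))&(hsv[...,1]>150)&(hsv[...,2]>70)).astype('uint8')
_,_,st,ce=cv2.connectedComponentsWithStats(m)
for s,q in zip(st[1:],ce[1:]):
    if s[4]>60: print('red',s,q,ray(c,q,.146))
E
python3 look.py w12 handle_left red_ball_left handle_right
```

```text
33.35 [ 0.1217 -0.052   1.9499  0.0002  1.243  -0.8632] [0.4196 0.1701 0.1858] [0.0002 0.2888 0.9574 0.0002] [ 0.6066 -0.0831  0.5451] 0.34800126793006225
handle_left [([0.4225, 0.1668, 0.145], 0.63)]
red_ball_left [([0.4453, 0.1544, 0.1439], 0.89)]
handle_right [([0.4089, 0.0447, 0.1452], 0.71)]
red [459 263  39  33 965] [477.9731 279.0218] [0.5258 0.2686 0.146 ]
red [269 269  22  19 300] [279.47   278.1533] [0.4466 0.1504 0.146 ]
red [ 89 319  19  21 236] [ 96.6144 329.4068] [0.4063 0.01   0.146 ]
```

Request:
send_rows([
  [[0,0,0],[1,-0.5,-30],0.3],
  [[0,0,0],[1,-0.5,-49],0.3],
  [[0,0,0],[1,-0.5,-51],0.3],
  [[0,0,-10],[1,-0.5,-51],0.3],
  [[0,0,-20],[1,-0.5,-51],0.3],
  [[0,0,-30],[1,-0.5,-51],0.3],
  [[0,0,-40],[1,-0.5,-51],0.3],
  [[0,0,-50],[1,-0.5,-51],0.3],
  [[0,0,-60],[1,-0.5,-51],0.3],
  [[0,0,-70],[1,-0.5,-51],0.3],
])

```text
time_s: 34.8
eef_pos: [0.421, 0.169, 0.1354]
eef_rot: [0.001, 0.787, 0.617, 0.0]
wrist_force: [-0.1, -2.1, -0.3]
opening: 0.351
grasp_force: 1.2
```

Request:
send_rows([
  [[0,0,-10],[0,0,0],0.3],
  [[0,0,-20],[0,0,0],0.3],
  [[0,0,-28],[0,0,0],0.3],
  [[0,0,-30],[0,0,0],0.3],
  [[0,0,-30],[0,0,0],0.3],
  [[0,0,-20],[0,0,0],0.3],
  [[0,0,-12],[-10,-10,40],0.3],
  [[0,0,-22],[-40,-40,100],0.3],
  [[0,0,-32],[-60,-65,130],0.0],
  [[0,0,-42],[-60,-65,130],0.0],
])

```text
time_s: 36.05
eef_pos: [0.3616, 0.1035, 0.2684]
eef_rot: [0.001, 0.956, 0.294, 0.004]
wrist_force: [-0.1, -0.2, -0.4]
opening: 0.501
grasp_force: 0.0
```

Request:
send_rows([
  [[0,0,-10],[0,0,0],0.0],
  [[0,0,-20],[0,0,0],0.0],
  [[0,0,-24],[0,0,0],0.0],
  [[0,0,-24],[0,0,0],0.0],
])

```text
time_s: 36.55
eef_pos: [0.3605, 0.1046, 0.2647]
eef_rot: [-0.0, 0.996, 0.093, 0.0]
wrist_force: [0.3, -0.0, 0.2]
opening: 0.498
grasp_force: 0.0
```

```bash
python3 look.py w13 handle_left handle_right pocket base_plate; python3 - <<'E'
import cv2
a=cv2.imread('pics/w13.png');cv2.imwrite('pics/w13c.png',cv2.resize(a[20:240,140:400],None,fx=2.7,fy=2.7,interpolation=cv2.INTER_CUBIC))
E
```

```text
36.55 [-0.0373 -0.3381  2.0224  0.0004  1.4566  1.348 ] [0.3605 0.1046 0.2647] [-0.0002  0.9957  0.0926  0.0003] [ 0.2947 -0.0349  0.2228] 0.49798533139012563
handle_left [([0.4208, 0.1658, 0.1482], 0.8)]
handle_right [([0.4102, 0.0442, 0.1434], 0.78)]
pocket []
base_plate [([0.4841, 0.098, 0.1182], 0.58), ([0.4059, 0.012, 0.1481], 0.4)]
red [249 125  16  18 230] [256.513  133.8435] [0.4187 0.1374 0.146 ]
red [381 165  17  17 191] [389.4817 173.0209] [0.4069 0.0124 0.146 ]
```

View pics/w13c.png

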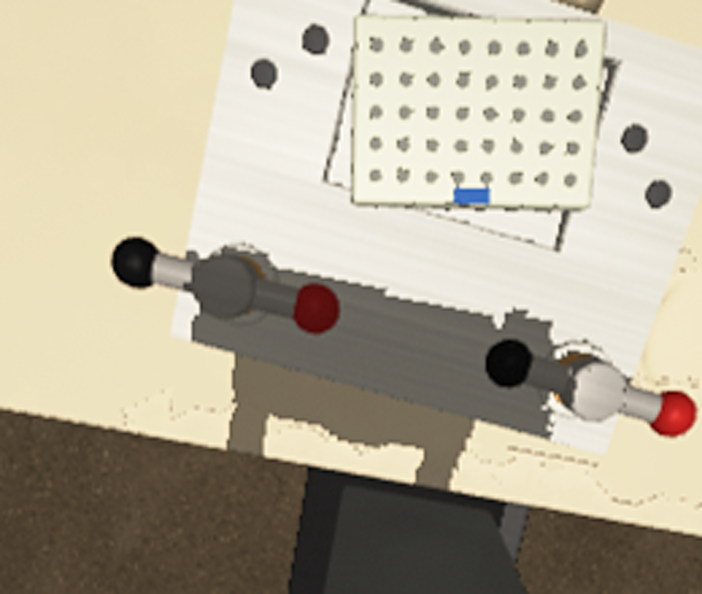

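```bash
python3 - <<'E'
from h import *
np.set_printoptions(precision=4,suppress=True)
c=np.load('w13.npy',allow_pickle=True).item()
g=lambda u,v,z: ray(c,(u/2.7+140-.3,v/2.7+20-.3),z)
ang=lambda d: np.degrees(np.arctan2(d[1],d[0]))
M=[]
for a,b in [((317,308),(135,262)),((673,413),(508,362))]:
    p,q=g(*a,.146),g(*b,.146);d=p-q;M.append((p+q)/2);print('bar',(p+q)/2,np.hypot(*d[:2]),ang(d))
d=M[1]-M[0];print('axes',np.hypot(*d[:2]),ang(d))
FL,FR,RR=g(325,181,.12),g(558,249,.12),g(614,62,.12)
print('pocket',FL,FR,RR,np.linalg.norm(FR-FL),np.linalg.norm(RR-FR),(FL+RR)/2,ang(FR-FL),ang(RR-FR))
P=[g(*k,.129) for k in [(356,15),(606,20),(590,208),(354,204)]]
print('plate',np.mean(P,0),[np.linalg.norm(P[i]-P[i-1]) for i in range(4)],[ang(P[1]-P[0]),ang(P[2]-P[3])],ang(P[1]-P[2]),ang(P[0]-P[3]))
D=g(172,335,.12),g(604,455,.12),;print('deck',D,np.linalg.norm(D[1]-D[0]),ang(D[1]-D[0]))
E
```

```text
bar [0.4206 0.1667 0.146 ] 0.05964601263523373 -93.21273050727912
bar [0.4103 0.0424 0.146 ] 0.059164967514245194 -96.13156788615117
axes 0.12472892950714436 -94.7313424858223
pocket [0.4593 0.1428 0.12  ] [0.4526 0.059  0.12  ] [0.5125 0.0555 0.12  ] 0.08403767127340461 0.0599425788293266 [0.4859 0.0991 0.12  ] -94.5804748908126 -3.359897610528255
plate [0.4872 0.0971 0.129 ] [np.float64(0.055197269543098566), np.float64(0.07833618462225221), np.float64(0.055054748582857437), np.float64(0.07887468087666653)] [np.float64(-80.388203449753), np.float64(-80.28444835763787)] 9.924852720238194 9.365207324636211
deck (array([0.3983, 0.1887, 0.12  ]), array([0.3842, 0.0235, 0.12  ])) 0.16586790002771293 -94.89702998230796
```

Request:
send_rows([
  [[0,0,0],[45,1,-40],1],
  [[0,0,0],[45,1,-80],1],
  [[0,0,0],[45,1,-120],1],
  [[0,0,0],[45,1,-138],1],
  [[0,0,0],[45,1,-142],1],
  [[0,0,0],[45,1,-142],1],
])

```text
time_s: 37.55
eef_pos: [0.4058, 0.1054, 0.1229]
eef_rot: [0.0, 0.996, 0.092, 0.0]
wrist_force: [0.4, -0.3, 1.4]
opening: 0.001
grasp_force: 0.0
```

Request:
send_rows([
  [[0,0,0],[0,0,-1.5],1],
  [[0,0,0],[0,0,-1.5],1],
])

```text
time_s: 37.8
eef_pos: [0.406, 0.1054, 0.1216]
eef_rot: [0.0, 0.996, 0.092, 0.001]
wrist_force: [-0.7, 0.7, 0.4]
opening: 0.007
grasp_force: 0.0
```

Request:
send_rows([
  [[0,0,0],[0,0,-1],1],
  [[0,0,0],[0,0,-1],1],
])

```text
time_s: 38.05
eef_pos: [0.4055, 0.1054, 0.12]
eef_rot: [0.0, 0.996, 0.091, 0.0]
wrist_force: [0.1, 0.1, 0.3]
opening: -0.002
grasp_force: 0.3
```

Request:
send_rows([
  [[0,0,0],[0,0,-0.7],1],
  [[0,0,0],[0,0,-0.7],1],
])

```text
time_s: 38.3
eef_pos: [0.4058, 0.1053, 0.1199]
eef_rot: [0.0, 0.996, 0.092, 0.0]
wrist_force: [-1.4, -0.2, 8.1]
opening: -0.0
grasp_force: 3.7
```

Request:
send_rows([
  [[0,0,0],[0,0,45],1],
  [[0,0,0],[75,0,45],1],
  [[0,0,0],[75,0,45],1],
  [[0,0,0],[75,64,45],1],
  [[0,0,0],[75,64,20],1],
  [[0,0,0],[75,64,5],1],
  [[0,0,0],[75,64,1],1],
  [[0,0,0],[75,64,0.7],1],
  [[0,0,0],[75,64,0.7],1],
])

```text
time_s: 39.42
eef_pos: [0.4808, 0.1688, 0.1203]
eef_rot: [0.0, 0.996, 0.091, 0.0]
wrist_force: [0.1, 0.9, -0.2]
opening: -0.001
grasp_force: 0.0
```

Request:
send_rows([
  [[0,0,0],[0,0,-0.7],1],
  [[0,0,0],[0,0,-0.7],1],
])

```text
time_s: 39.67
eef_pos: [0.481, 0.169, 0.1198]
eef_rot: [0.0, 0.996, 0.091, 0.001]
wrist_force: [0.1, -1.5, 3.3]
opening: 0.001
grasp_force: 1.4
```

Request:
send_rows([
  [[0,0,0],[0,0,45],1],
  [[0,0,0],[0,-60,45],1],
  [[0,0,0],[-12,-140,45],1],
  [[0,0,0],[-12,-140,45],1],
  [[0,0,0],[-12,-140,20],1],
  [[0,0,0],[-12,-140,5],1],
  [[0,0,0],[-12,-140,1],1],
  [[0,0,0],[-12,-140,0.7],1],
  [[0,0,0],[-12,-140,0.7],1],
])

```text
time_s: 40.8
eef_pos: [0.4688, 0.0297, 0.1203]
eef_rot: [0.0, 0.996, 0.092, 0.0]
wrist_force: [-0.7, 1.0, 0.6]
opening: 0.001
grasp_force: 0.0
```

Request:
send_rows([
  [[0,0,0],[0,0,-0.7],1],
  [[0,0,0],[0,0,-0.7],1],
])

```text
time_s: 41.05
eef_pos: [0.469, 0.0295, 0.1198]
eef_rot: [0.0, 0.996, 0.092, 0.001]
wrist_force: [0.5, 0.1, 2.9]
opening: 0.004
grasp_force: 1.5
```

Request:
send_rows([
  [[0,0,0],[0,0,50],1],
  [[0,0,10],[0,20,80],-0.65],
  [[0,0,20],[18,68,80],-0.65],
  [[0,0,30],[18,68,80],-0.65],
  [[0,0,40],[18,68,80],-0.65],
  [[0,0,50],[18,68,80],-0.65],
  [[0,0,60],[18,68,80],-0.65],
  [[0,0,70],[18,68,80],-0.65],
  [[0,0,80],[18,68,80],-0.65],
  [[0,0,89],[18,68,80],-0.65],
])

```text
time_s: 42.3
eef_pos: [0.4862, 0.0974, 0.199]
eef_rot: [-0.0, 0.644, 0.765, -0.0]
wrist_force: [-1.1, -0.9, -0.1]
opening: 0.821
grasp_force: 0.0
```

Request:
send_rows([
  [[0,0,0],[0,0,-30],-0.65],
  [[0,0,0],[0,0,-30],-0.65],
  [[0,0,0],[0,0,-30],-0.65],
])

```text
time_s: 42.68
eef_pos: [0.4866, 0.0973, 0.1698]
eef_rot: [0.0, 0.646, 0.763, 0.0]
wrist_force: [0.0, 0.3, -0.1]
opening: 0.828
grasp_force: 0.0
```

```bash
python3 look.py w14 base_plate handle_left; python3 - <<'E'
from h import *
c=np.load('w14.npy',allow_pickle=True).item()
b=np.array([.486,.100]);a=np.radians(-4.75)
x=np.array([np.cos(a),np.sin(a)]);y=np.array([-x[1],x[0]])
print('pocket px',np.round([proj(c,np.r_[b+x*i*.03+y*j*.042,.12])[0] for i,j in [(1,1),(1,-1),(-1,-1),(-1,1)]]).tolist())
# plate mask: pale yellowish
im=c['pixels'];hsv=cv2.cvtColor(im,cv2.COLOR_RGB2HSV)
b2=np.array([.4872,.0982]);u=proj(c,np.r_[b2,.129])[0].astype(int);print('plate px',u,im[u[1]-6:u[1]+7:3,u[0]-6:u[0]+7:3].tolist()[2],hsv[u[1],u[0]])
E
```

```text
42.675 [-0.0422  0.0707  1.8613 -0.      1.2094 -0.2077] [0.4866 0.0973 0.1698] [0.0001 0.6462 0.7632 0.    ] [ 0.0062  0.2506 -0.1084] 0.8282085983388638
base_plate [([0.4854, 0.098, 0.1196], 0.81), ([0.5835, 0.2307, -0.0022], 0.37)]
handle_left [([0.4215, 0.1663, 0.1466], 0.95), ([0.6821, 0.0105, -0.0012], 0.64)]
red [467   0  40  12 319] [486.       4.2288] [0.5655 0.2422 0.146 ]
red [162 153  29  25 544] [175.8934 164.9926] [0.4182 0.1366 0.146 ]
pocket px [[339.0, 180.0], [306.0, 285.0], [228.0, 268.0], [253.0, 158.0]]
plate px [282 233] [[99, 97, 82], [98, 96, 81], [98, 97, 82], [98, 97, 81], [97, 95, 80]] [28 42 98]
```

Request:
send_rows([
  [[0,0,0],[0.5,0.5,-30],-0.65],
  [[0,0,0],[0.5,0.5,-48],-0.65],
  [[0,0,0],[0.5,0.5,-52],-0.65],
  [[0,0,0],[0.5,0.5,-53],-0.65],
  [[0,0,0],[0.5,0.5,-53],-0.65],
])

```text
time_s: 43.45
eef_pos: [0.4877, 0.0978, 0.1172]
eef_rot: [0.001, 0.646, 0.763, 0.001]
wrist_force: [0.5, 0.1, 0.7]
opening: 0.825
grasp_force: 0.0
```

Request:
send_rows([
  [[0,0,0],[0,0,0],-0.35],
  [[0,0,0],[0,0,0],-0.2],
  [[0,0,0],[0,0,0],-0.2],
  [[0,0,0],[0,0,0],-0.2],
])

```text
time_s: 43.95
eef_pos: [0.4879, 0.0978, 0.1173]
eef_rot: [0.001, 0.646, 0.763, 0.001]
wrist_force: [0.9, -0.5, 6.0]
opening: 0.635
grasp_force: 63.5
```

Request:
send_rows([
  [[0,0,0],[0,0,4],-0.2],
  [[0,0,-7],[-1,1,4],-0.2],
  [[0,0,-14.2],[-1.6,1.8,4],-0.2],
  [[0,0,-14.2],[-1.6,1.8,1],-0.2],
  [[0,0,-14.2],[-1.6,1.8,0.5],-0.2],
  [[0,0,-14.2],[-1.6,1.8,0.5],-0.2],
])

```text
time_s: 44.7
eef_pos: [0.4852, 0.0997, 0.1165]
eef_rot: [-0.0, 0.735, 0.678, -0.0]
wrist_force: [-0.1, -0.4, -1.1]
opening: 0.634
grasp_force: 63.2
```

```bash
python3 look.py w15 base_plate; python3 - <<'E'
from h import *
from scipy.ndimage import map_coordinates as mc
c=np.load('w15.npy',allow_pickle=True).item();g=cv2.cvtColor(c['pixels'],cv2.COLOR_RGB2GRAY).astype(float)
b=np.array([.4862,.0995]);a=np.radians(-4.75)
x=np.array([np.cos(a),np.sin(a)]);y=np.array([-x[1],x[0]])
# rectified profiles along y at z=.12 (left and right side), and along x front/back
def prof(s,t): return mc(g,[[proj(c,np.r_[b+x*i/1e3+y*j/1e3,.12])[0][k] for i,j in zip(s,t)] for k in (1,0)],order=1).astype(int)
for xx in (-15,0,15):
    n=np.arange(34,52); print('L x',xx,prof(0*n+xx,n)); print('R',prof(0*n+xx,-n))
for yy in (-28,28):
    n=np.arange(22,40); print('rear y',yy,prof(n,0*n+yy)); print('front',prof(-n,0*n+yy))
E
```

```text
44.7 [-0.0375  0.1443  1.9022  0.      1.0956  0.0433] [0.4852 0.0997 0.1165] [-0.0002  0.7351  0.678  -0.0002] [-0.1055 -0.3699 -1.0671] 0.6339819373512683
base_plate [([0.4774, 0.1006, 0.1175], 0.88)]
red [  93  213   41   33 1058] [113.3242 229.4197] [0.417 0.136 0.146]
L x -15 [94 94 94 91 82 84 91 88 86 90 90 90 90 90 91 91 90 91]
R [93 92 92 92 92 92 92 92 92 92 92 92 91 87 85 85 86 85]
L x 0 [95 94 93 91 84 83 90 87 84 87 87 87 87 87 87 88 88 88]
R [93 93 93 88 60 45 45 45 72 92 92 92 90 84 83 84 82 83]
L x 15 [94 94 94 90 84 83 91 89 86 90 90 90 90 91 91 91 90 92]
R [92 92 92 92 93 92 92 92 92 92 92 92 89 88 88 88 89 89]
rear y -28 [94 93 93 93 93 92 87 73 81 76  4  9  9  9 10 14 13 13]
front [ 68  89  93  93  93  92  95 188 165 176 208 141   2   9   9   9   8  14]
rear y 28 [97 95 94 94 94 94 87 74 76 83 91 91 92 94 95 94 93 92]
front [ 45  52  93  94  94  94  94  93  89 130 223 219 221 223 221 220 218 217]
```

Request:
send_rows([
  [[0,0,0],[0.7,0,0],-0.2],
  [[0,0,0],[0.7,0,0],-0.2],
  [[0,0,0],[0.7,0,1],-0.5],
  [[0,0,0],[0.7,0,1],-0.5],
  [[0,0,0],[0.7,0,1],-0.5],
  [[0,0,0],[0.7,0,40],-0.5],
  [[0,0,0],[0.7,0,60],0.9],
  [[0,0,0],[0.7,0,60],1],
  [[0,0,0],[0.7,0,60],1],
])

```text
time_s: 45.92
eef_pos: [0.4854, 0.0997, 0.1757]
eef_rot: [-0.0, 0.736, 0.677, -0.0]
wrist_force: [-0.2, -1.2, -0.9]
opening: 0.115
grasp_force: 0.0
```

```bash
python3 look.py w16 base_plate; cat > pr.py <<'E'
from h import *
import sys
from scipy.ndimage import map_coordinates as mc
c=np.load('%s.npy'%sys.argv[1],allow_pickle=True).item();g=cv2.cvtColor(c['pixels'],cv2.COLOR_RGB2GRAY).astype(float)
b=np.array([.4862,.0995]);a=np.radians(-4.75)
x=np.array([np.cos(a),np.sin(a)]);y=np.array([-x[1],x[0]])
def prof(s,t): return mc(g,[[proj(c,np.r_[b+x*i/1e3+y*j/1e3,.12])[0][k] for i,j in zip(s,t)] for k in (1,0)],order=1).astype(int)
for xx in (-15,15):
    n=np.arange(34,52); print('L x',xx,prof(0*n+xx,n)); print('R',prof(0*n+xx,-n))
for yy in (-28,28):
    n=np.arange(22,40); print('rear y',yy,prof(n,0*n+yy)); print('front',prof(-n,0*n+yy))
E
python3 pr.py w16
```

```text
45.925 [-0.0375  0.0626  1.8568 -0.      1.2235  0.0447] [0.4854 0.0997 0.1757] [-0.0005  0.7355  0.6775 -0.0005] [-0.1553 -1.2015 -0.8542] 0.1148574479632379
base_plate [([0.4825, 0.0993, 0.1102], 0.82)]
red [155 183  27  23 470] [167.7426 193.8957] [0.418  0.1365 0.146 ]
L x -15 [101 100 100 100 100  97  90  90  92  96  95  96  96  97  97  97  97  97]
R [66 67 67 67 67 66 66 67 66 66 66 67 68 73 76 78 68 51]
L x 15 [100 100 101 100 100  97  91  89  91  96  96  96  95  97  97  97  97  98]
R [67 66 66 66 67 67 67 67 67 67 67 67 69 76 66 37 17 13]
rear y -28 [13 14 12 11 39 74 89 83 86 90 94 95 95 97 98 98 96 96]
front [ 14  13  14  12   9   9  62  71 124 186 215 217 219 219 217 219 216 212]
rear y 28 [100 101 101 100  99  94  93  83  82  90  96  97  98 100 101 101  98  99]
front [101 101  93 202 239 217 173  88 139 185 230 228 231 232 230 230 228 227]
```

Request:
send_rows([
  [[0,0,0],[0,0,-30],1],
  [[0,0,0],[0,0,-48],1],
  [[0,0,0],[0,0,-54],1],
  [[0,0,0],[0,0,-56],1],
  [[0,0,0],[0,0,-57],1],
  [[0,0,0],[0,0,-57],1],
])

```text
time_s: 46.78
eef_pos: [0.4865, 0.0997, 0.1203]
eef_rot: [0.0, 0.736, 0.677, 0.0]
wrist_force: [-0.9, -0.7, 0.6]
opening: -0.002
grasp_force: 0.0
```

Request:
send_rows([
  [[0,0,0],[0,0,-1.2],1],
  [[0,0,0],[0,0,-1.2],1],
])

```text
time_s: 47.02
eef_pos: [0.4871, 0.0996, 0.1195]
eef_rot: [0.001, 0.736, 0.677, 0.001]
wrist_force: [0.9, -0.4, 5.4]
opening: 0.003
grasp_force: 2.6
```

Request:
send_rows([
  [[0,0,0],[0,0,6],1],
  [[0,0,0],[-2,-28,6],1],
  [[0,0,0],[-2,-28,2],1],
  [[0,0,0],[-2,-28,0],1],
  [[0,0,0],[-2,-28,0],1],
])

```text
time_s: 47.65
eef_pos: [0.4849, 0.0714, 0.1193]
eef_rot: [0.001, 0.735, 0.678, 0.0]
wrist_force: [-0.0, -4.0, 6.2]
opening: -0.002
grasp_force: 3.1
```

Request:
send_rows([
  [[0,0,0],[0,0,6],1],
  [[0,0,0],[4,56,6],1],
  [[0,0,0],[4,56,2],1],
  [[0,0,0],[4,56,0],1],
  [[0,0,0],[4,56,0],1],
])

```text
time_s: 48.28
eef_pos: [0.4886, 0.128, 0.1192]
eef_rot: [-0.0, 0.736, 0.677, 0.001]
wrist_force: [-2.1, 3.6, 6.3]
opening: 0.0
grasp_force: 3.1
```

Contact on the plate's middle and both ends comes within 0.5 mm of deck height, so it is seated flush. I'll retreat and check once more.

Request:
send_rows([
  [[0,0,0],[0,0,40],1],
  [[0,0,0],[-40,-15,90],1],
  [[0,0,0],[-90,-30,130],1],
  [[0,0,0],[-110,-30,140],0.5],
  [[0,0,0],[-110,-30,140],0.5],
  [[0,0,0],[-110,-30,140],0.5],
])

```text
time_s: 49.02
eef_pos: [0.3782, 0.0973, 0.2579]
eef_rot: [-0.0, 0.736, 0.677, -0.0]
wrist_force: [0.5, 0.0, -1.1]
opening: 0.25
grasp_force: 0.0
```

```bash
python3 look.py w17; python3 - <<'E'
from h import *
camera('scene')
for t in ['stand','base_plate','handle_left','handle_right','red_ball_left','red_ball_right']: print(t,[(np.round(r['xyz'],4).tolist(),round(r['conf'],2)) for r in spotter.landmark_of(t,'scene')[:1]])
E
```

```text
49.025 [-0.0546 -0.2892  2.0003 -0.0001  1.4309  0.0284] [0.3782 0.0973 0.2579] [-0.0001  0.7358  0.6772 -0.0002] [ 0.4945  0.0219 -1.1055] 0.25029471536811115
red [316 151  17  16 219] [323.8174 158.3059] [0.4189 0.1367 0.146 ]
stand [([0.4541, 0.0994, 0.0016], 0.95)]
base_plate [([0.4873, 0.1016, 0.1099], 0.87)]
handle_left [([0.42, 0.1666, 0.146], 0.72)]
handle_right [([0.4132, 0.0443, 0.1411], 0.75)]
red_ball_left [([0.4208, 0.1354, 0.1427], 0.65)]
red_ball_right [([0.4066, 0.0178, 0.1491], 0.52)]
```

```bash
python3 -c "
from h import *
print(ctrl.hand_in())"
```

```text
the job is handed in; nothing more can be done
None
```

I handed the job in at about 49 s. Touch probes put the deck level at 120 mm, both screws ended at about turn 0, and the base plate sits in its pocket flush with the deck to within about 0.5 mm. The stand's position reads within about 4 mm of where it began, which is the measuring accuracy. One early probe pressed the deck with about 38 N and pushed sideways with about 16 N.

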